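Unhook the sachet caddy from its safety catch and stand it on the tray

TASK

Take the steel sachet caddy out of its holder for refilling: its rear hook is caught behind the upper rod of the holder's catch, so lift it until you feel the rod, ease it off, tilt it back and work the hook out between the two rods without forcing it (never more than 12 N between caddy and holder). Then set it down gently, upright, inside the black tray and let go, and leave the jars and the mill where they are.

Things in the scene. Friction and masses are not known exactly. Their poses are not given: they have to be found in the camera images.
- caddy: Loose steel open box, 70 (x) x 64 (y) x 55 mm, 0.24 to 0.38 kg. Origin at the centre of its underside, z up, front = +x; the hook is at its rear (-x). It stands on the holder's 6 mm base plate, origin about 46 mm in front of the rods' plane, axes parallel to the holder's within 2 degrees, tongue between the rods, hook up behind the upper rod: it can go neither straight up nor straight off.
- caddy_grip (a point): Centre of the black grip on a stiff handle in the middle of the caddy, 125 mm above its underside; axes as the caddy's. Grip 34 (x) x 16 (y) x 40 mm high, on a riser 26 x 8 mm; it may be held across x or across y. Freeing: lift to touch the upper rod, then tilt about the rods by 32 degrees (front up, grip top toward the holder's -x) while lowering the tongue 11 mm to mid-gap, not onto the plate.
- hook_tip (a point): Tip of the caddy's rear hook; axes as the caddy's. In caddy axes: tongue 36 mm wide, 5 mm thick, z 50 to 55, runs level from the rear wall (x -35) back to x -76 mm. There a 4 mm thick hook plate stands square up from it, x -76 to -72, top z 83 mm. Tilted, the caddy leaves along the tongue, then (hook at the rods) forward and steeply down along the hook plate; play about 2 mm.
- holder: Fixed steel stand. Origin on the worktop, midway between its two posts, in the upright plane of the rods; x points from the rods to the side where the caddy stands (roughly away from the robot), y along the rods, z up. Base plate 6 mm thick, x -30 to 95, y -75 to 75 mm. Posts 12 mm thick, 118 mm tall, at y = -60 and 60 mm.
- under_rods (a point): Point on the base plate's top, midway between the posts, under the rods; axes as the holder's. The catch: two level rods along y, 16 mm thick, one above the other, 27 mm clear between them, collars 26 mm wide at the posts. It stays clamped, but its height differs each time and is not reported: upper rod's underside 2.5 to 19.5 mm above the caddy's tongue as it stands; find it by feel.
- tray: Fixed black rectangular tray, 150 (x) x 300 (y) x 12 mm with a 3 mm floor; flat floor inside about 128 x 276 mm, rim 12 mm high. Origin at the centre of its underside; its long side is y.
- jar_a: Loose glass jam jar, 60 mm wide, 75 mm tall, bystander; origin under its centre.
- jar_b: Loose glass jam jar, 59 mm wide, 75 mm tall, bystander; origin under its centre.
- mill: Loose wooden pepper mill, 52 mm wide, 140 mm tall, bystander; origin under its centre.

How it is judged (in metres and radians):
On the way:
1. the caddy's hook is out of the catch, in front of the rods (x of hook_tip in the frame of holder above 0.012 m), for 0.1 s.
At the end, for the whole second after the job is handed in: The caddy stands upright (within 0.06 rad) and at rest on the tray's floor (underside 1 to 6 mm above the worktop), its centre within 40 mm of the tray's middle across and 110 mm along, released (x of caddy in the frame of tray between -0.04 and 0.04 m and y of caddy in the frame of tray between -0.11 and 0.11 m and z of caddy in the frame of tray between 0.001 and 0.006 m and angle between caddy's own z axis and vertical below 0.06 rad and linear speed of caddy below 0.02 m/s); the robot touches nothing.
It fails at once if the caddy and the holder (catch included) press on each other with more than 12 N (contact force between caddy and holder above 12 N).
It fails at once if the caddy is dropped or banged onto the tray (over 30 N) (contact force between caddy and tray above 30 N).
It fails at once if a jar or the mill is moved more than 15 mm (distance of any of jar_a, jar_b, mill from where it was at the start of the episode above 0.015 m).
It also fails if it takes over 67 s, if anything falls off the work surface, if the arm or the gripper's body presses on something with over 40 N, if the wrist force passes 120 N, or if a joint passes its speed limit or range.

ROBOT

A 6-joint arm with a two-finger parallel gripper is mounted at the origin on a cart in front of the work surface, level with it; the furniture and walls round the work are solid. World frame = base frame: x ahead of the robot, y to its left, z up, the work surface at z = 0. Lengths are in m, angles in degrees, forces in N, time in s.
With the tool pointing down it reaches from about 0.35 to 0.925 m from the base axis. Payload 6.4 kg.
Tool frame: the origin (TCP) lies at the very end of the fingers, on their centre line; the grasp point (between the pads) lies 19 mm behind it; z points along the fingers, y is the line along which they close (so a half turn about z gives the same grasp; the last joint's range is limited). The gripper opens to 94 mm and grips with 3 to 60 N. Pads are 16 mm wide; open, the fingers measure 119 mm over their backs; the gripper's body (75 mm by 177 mm) begins 78 mm behind the grasp point.
Start: joints at [-73.917, 14.043, 89.255, -0, 76.702, -9.975], TCP at [0.286, -0.584, 0.205] pointing down, gripper open.
Joint ranges: [-179.41, 179.41], [-58.25, 129.5], [7.25, 145.43], [-54.29, 234.29], [11.92, 165.04], [-157.13, 157.13]. Speed limits (degrees/s): [147.25, 147.25, 180, 180, 180, 180].

INTERFACE

Orientations are given as [roll, pitch, yaw] about the fixed x, y, z axes, in that order (R = Rz(yaw) Ry(pitch) Rx(roll)).
In Python, from cell import bot, viewer gives the robot as it stands.
- The arm moves only by the tool jog_arm, never from a script. Its argument "plan" is one flat list of numbers, 5 for each row, row after row: the finger opening in cm, from 0 to 9.4, then the shift along the tool's x, y, z in cm, then the turn about the tool's z in degrees. A call has 1 to 20 rows; each row is the pose to reach, as a shift and turn from the pose commanded when the call began, along the tool's axes at that moment; what a row does not reach only later rows make up. A row lasts 1/8 s, in which the tool goes at most 62.5 mm and 10.7 degrees, less where a joint would pass 70% of its speed; a pose out of reach is approached as far as the arm can. A call with a gripper value outside its range is refused whole. The fingers move at their own pace and stop on an object; the grip force is fixed at half the most. Time passes only in rows, so rows that repeat a pose let the fingers close. It gives the time, the measured TCP pose, the force, the opening and the grip force at its end, in the units of the state.
- bot.sense(): the state, without advancing time (a new reading comes with each control period).
- viewer.camera(name): name is "scene" or "top" or "wrist"; returns the picture (420x560x3 uint8, blue, green, red); there is no depth.
- viewer.camera_params(name): a dict with "K" (3x3 intrinsics, pixels), "rvec" (rotation vector, rad) and "tvec" (3), from world to camera coordinates, as OpenCV has them; the wrist camera has in their place "T_tool_cam" (4x4, takes a point from camera to tool coordinates, whose origin is the TCP and whose axes are the flange's). Camera axes: x right, y down, z forward; pixel columns grow to the right and rows downward; lengths in m; the calibration is good to about 2 mm. A picture is of the moment at which its call begins: read the wrist's pose just before it. camera_params takes no time and is no camera call.
- bot.sign_off(): hands the job in; it is judged then, once.
The state is a dict: "time_s": time; "q": joint angles; "joint_velocities": joint speeds; "effort": joint torques, N m; "eef_pos": TCP position; "tcp_rot": TCP orientation; "ft_force": force on the tool from outside, world axes, zero at the start; "ft_torque": the same for the moment, N m; "gripper_width": opening from 0.0 (shut) to 1.0 (fully open); "grip_force": force on a finger pad.
Only numpy, scipy, OpenCV 4.12 (cv2) and the standard library are available. Lean on these libraries where they do the work, as an engineer would, in place of code of your own. Each camera call takes 0.05 s, during which the arm holds its last target. There are 200 camera calls.

## Working session

There is one attempt and no reset: what is moved stays moved. The work goes in short steps, Python scripts to look and compute and a tool call to move; the robot and the scene stay as the last step left them, time stands still between calls to the robot, and variables do not carry over. Pictures are saved under pics/ and viewed, at most 10 in all, crops included, and the job is handed in when it is done.

Besides the shell and the picture viewer there is one more tool, called after "Call:" in YAML: its name, and indented under it one key for each argument. jog_arm: Moves the arm, as the interface text tells. Its arguments: {"type":"object","properties":{"plan":{"type":"array","items":{"type":"number"}}},"required":["plan"]}

```bash
ls; mkdir -p pics
python3 - <<'E'
from cell import bot, viewer
import cv2
s=bot.sense(); print(s)
for n in ("scene","top"):
    cv2.imwrite(f"pics/{n}0.png",viewer.camera(n)); print(n,viewer.camera_params(n))
print(viewer.camera_params("wrist"))
E
```

```text
pics
{'time_s': 0.0, 'q': array([-7.39179901e+01,  1.40843698e+01,  8.93245073e+01, -8.18786069e-04,
        7.67025824e+01, -9.97545319e+00]), 'joint_velocities': array([ 0.02711214, -0.11251208,  0.01137251, -0.0511547 ,  0.1003772 ,
        0.07755035]), 'effort': array([ 9.17948273e-04, -4.15837991e+01, -3.14598584e+01,  6.85567874e-02,
        3.32336908e-02, -1.28368220e-04]), 'eef_pos': array([ 0.28535525, -0.58333768,  0.20434637]), 'tcp_rot': array([-1.79890088e+02, -1.85232762e-02,  2.60576344e+01]), 'ft_force': array([ 0.32886767, -0.19183682, -0.05242995]), 'ft_torque': array([ 0.00346936,  0.01499618, -0.03484313]), 'grip_force': 0.0, 'gripper_width': 1.0003931816011278}
scene {'K': array([[462.50039482,   0.        , 283.42719674],
       [  0.        , 462.50039482, 207.27483066],
       [  0.        ,   0.        ,   1.        ]]), 'rvec': array([ 0.81433972, -2.59297574,  1.03692256]), 'tvec': array([0.43549542, 0.29974513, 1.00995894])}
top {'K': array([[522.05502012,   0.        , 285.66602709],
       [  0.        , 522.05502012, 205.10263983],
       [  0.        ,   0.        ,   1.        ]]), 'rvec': array([ 2.203434  , -2.18056659,  0.04584371]), 'tvec': array([-0.03435348,  0.53429102,  1.57628743])}
{'K': array([[376.29805936,   0.        , 280.1123048 ],
       [  0.        , 376.29805936, 206.94774267],
       [  0.        ,   0.        ,   1.        ]]), 'T_tool_cam': array([[-1.09602451e-03, -9.58133062e-01, -2.86321207e-01,
         8.40674651e-02],
       [ 9.99999399e-01, -1.04438766e-03, -3.33057759e-04,
         3.18295480e-04],
       [ 2.00833144e-05, -2.86321400e-01,  9.58133631e-01,
        -1.79286080e-01],
       [ 0.00000000e+00,  0.00000000e+00,  0.00000000e+00,
         1.00000000e+00]])}
```

View pics/scene0.png

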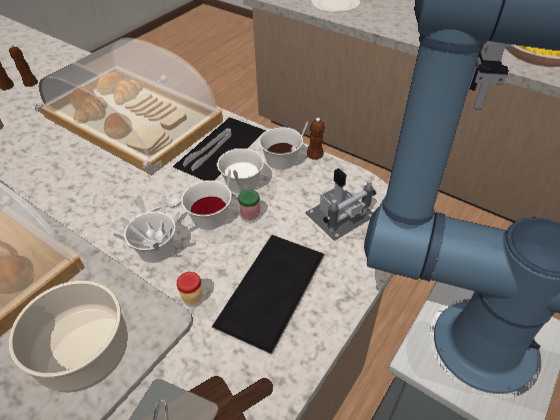

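View pics/top0.png

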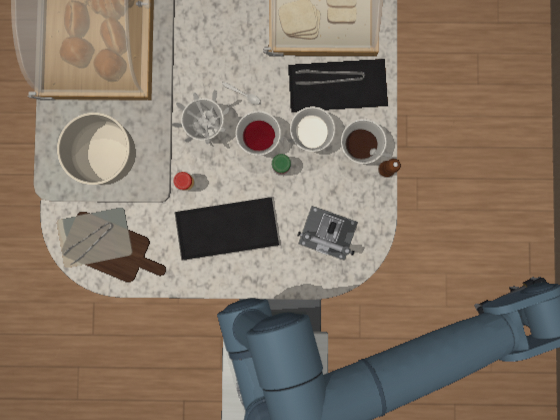

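The top view shows the holder at (328,232), the tray at (228,228), the jars at (183,181) and (281,163), and the mill at (390,168). In the scene view the holder is at (342,205). I'll zoom in on the holder.

```bash
cat > h.py <<'E'
import numpy as np, cv2
from cell import bot, viewer
from scipy.spatial.transform import Rotation as R
def cam(name,s=None):
    p=viewer.camera_params(name)
    if name=="wrist":
        T=np.eye(4);T[:3,:3]=R.from_euler('xyz',s['tcp_rot'],degrees=True).as_matrix();T[:3,3]=s['eef_pos']
        T=np.linalg.inv(T@p['T_tool_cam']); return p['K'],T[:3,:3],T[:3,3]
    return p['K'],cv2.Rodrigues(p['rvec'])[0],p['tvec']
def ray(c,uv,z):
    K,r,t=c; d=r.T@np.linalg.inv(K)@np.array([*uv,1.]); o=-r.T@t
    return o+d*(z-o[2])/d[2]
def proj(c,P):
    K,r,t=c; q=(K@(r@np.atleast_2d(P).T+t[:,None])); return (q[:2]/q[2]).T
E
python3 - <<'E'
from h import *
c=cam("top")
for n,uv,z in [("tray c",(228,228),.01),("tray corners",(176,208),.012),("",(272,199),.012),("",(279,243),.012),("",(182,259),.012),("holder c",(328,232),.006),("grip",(332,228),.15),("mill",(390,168),.13),("jarg",(281,163),.075),("jarr",(183,181),.075)]:
    print(n,ray(c,uv,z).round(3))
a=cv2.imread("pics/top0.png")[195:270,285:375]; b=cv2.imread("pics/scene0.png")[160:245,300:390]
cv2.imwrite("pics/z.png",np.hstack([cv2.resize(a,(400,400*75//90),interpolation=2),cv2.resize(b,(400,400*75//90),interpolation=2)]))
E
```

```text
tray c [0.463 0.146 0.01 ]
tray corners [0.522 0.306 0.012]
 [0.553 0.013 0.012]
 [ 0.419 -0.01   0.012]
 [0.368 0.284 0.012]
holder c [ 0.454 -0.159  0.006]
grip [ 0.465 -0.159  0.15 ]
mill [ 0.637 -0.324  0.13 ]
jarg [ 0.655 -0.014  0.075]
jarr [0.599 0.273 0.075]
```

View pics/z.png

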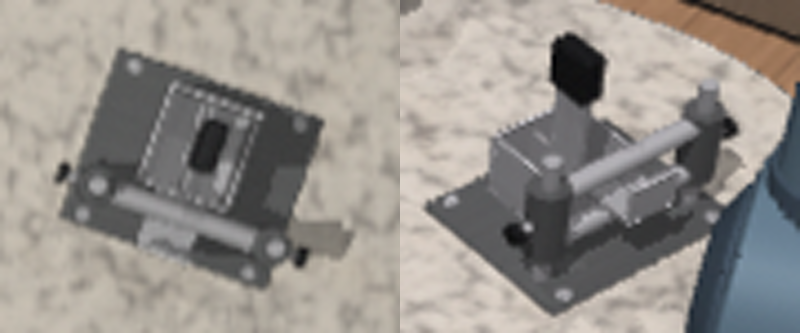

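Run:
```python
from h import *
c=cam("top"); f=90/400
U=lambda x,y:(285+x*f-.4,195+y*f-.4)
cs=[ray(c,U(*p),.006) for p in [(122,50),(322,122),(265,288),(62,215)]]
for p in cs: print(p.round(4))
# corner order: FL(x95,y75) FR(95,-75) RR(-30,-75) RL
L=np.array([[95,75],[95,-75],[-30,-75],[-30,75]])/1000
W=np.array(cs)[:,:2]
z=(W@[1,1j]);l=L@[1,1j];r=((z-z.mean())*np.conj(l-l.mean())).sum();th=np.angle(r)
o=z.mean()-np.exp(1j*th)*l.mean();print("holder",o,np.degrees(th),"scale",abs(r)/(abs(l-l.mean())**2).sum())
print("caddy exp",o+np.exp(1j*th)*.046, "grip top",ray(c,U(208,147),.151))
s=cam("scene"); print("scene grip proj",proj(s,[*np.array([(o+np.exp(1j*th)*.046).real,(o+np.exp(1j*th)*.046).imag]),.151]))
tc=[ray(c,p,.012)[:2] for p in [(176,208),(272,199),(279,243),(182,259)]]
print("tray",np.mean(tc,0),[np.degrees(np.arctan2(*(tc[0]-tc[1])[::-1]))-90])
```

```text
[ 0.5335 -0.1094  0.006 ]
[ 0.4855 -0.247   0.006 ]
[ 0.3715 -0.2085  0.006 ]
[ 0.4198 -0.0692  0.006 ]
holder (0.4218880177539285-0.14786806271737443j) -19.145512149752445 scale 0.9715625439917188
caddy exp (0.4653436976240089-0.16295460927479063j) grip top [ 0.4663593  -0.15742031  0.151     ]
scene grip proj [[341.0402922  171.03706551]]
tray [0.46554504 0.14834354] [np.float64(5.946103288253482)]
```

Call:
jog_arm:
  plan: [5,0,0,-5.6,0,5,11,-10,-5.6,15,5,22,-20,-5.6,30,5,34.8,-30.1,-5.6,45.2,5,34.8,-30.1,-5.6,45.2,5,34.8,-30.1,-5.6,45.2,5,34.8,-30.1,-5.6,45.2,5,34.8,-30.1,-5.6,45.2,5,34.8,-30.1,-5.6,45.2,5,34.8,-30.1,-5.6,45.2,5,34.8,-30.1,-5.6,45.2,5,34.8,-30.1,-5.6,45.2]

```text
time_s: 1.6
eef_pos: [0.4656, -0.1617, 0.2613]
tcp_rot: [180.0, 0.0, -19.2]
ft_force: [-0.1, 0.6, -0.8]
gripper_width: 0.529
grip_force: 0.0
```

Run:
```python
from h import *
import pickle
s=bot.sense(); im=viewer.camera("wrist"); cv2.imwrite("pics/w1.png",im); cv2.imwrite("pics/w1v.png",cv2.resize(im,(784,588),interpolation=2))
pickle.dump(s,open("w1.pkl","wb")); print(s['eef_pos'],s['tcp_rot'])
```

```text
[ 0.46555603 -0.16174728  0.2613064 ] [ 1.79993389e+02  1.58170090e-02 -1.92473274e+01]
```

View pics/w1v.png

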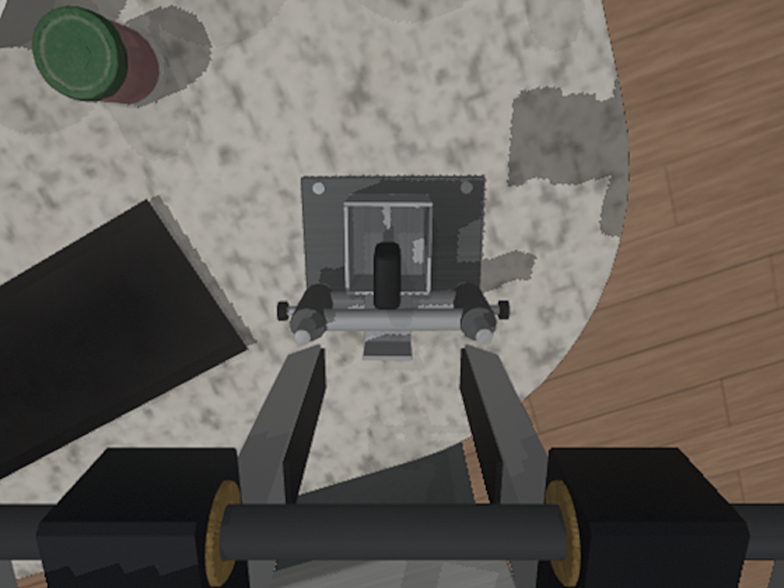

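Wrist view (784x588): plate front corners are at (302,177) and (485,177). The caddy rim runs x 345–432, rows 203–293. The grip top is near (388,245), the upper rod spans rows 309–331, and the hook's top edge is at rows 354–360.

Run:
```python
from h import *
import pickle
s=pickle.load(open("w1.pkl","rb")); c=cam("wrist",s)
P=lambda u,v,z:ray(c,(u/1.4,v/1.4),z)
a=P(302,177,.006);b=P(485,177,.006)
y=(a-b)[:2];th=np.arctan2(y[1],y[0])-np.pi/2;ex=np.array([np.cos(th),np.sin(th)]);ey=np.array([-ex[1],ex[0]])
o=(a+b)[:2]/2-.095*ex
print("len",np.linalg.norm(y),"yaw",np.degrees(th),"o",o)
H=lambda u,v,z:(np.array([ex,ey])@(P(u,v,z)[:2]-o)*1000).round(1)
print("rim front",H(345,203,.061),H(432,203,.061),"rear",H(346,293,.061),H(431,293,.061))
print("grip top front corners",H(376,243,.151),H(400,243,.151),"hook tip",H(363,359,.089),H(411,359,.089),H(363,356,.089))
print("post tops",H(303,338,.118),H(482,338,.118))
for zz in (.070,.075,.08,.085,.09): print("rod centre at z",zz,H(391,320,zz))
sc=cam("scene")
for d in (2,8,14,20):
    zc=.061+d/1000+.008
    print(d,proj(sc,[[*(o+ey*q),zc+k] for q in (.025,-.03) for k in (.008,-.008)]).round(1).tolist())
```

```text
len 0.1480867760865955 yaw -19.310294890522247 o [ 0.42224572 -0.14767949]
rim front [81.1 34.9] [ 81.1 -27.5] rear [13.7 35.9] [ 13.7 -28.2]
grip top front corners [70.4 10.1] [70.4 -3.3] hook tip [-27.8  22.2] [-27.8 -12.6] [-25.5  22.2]
post tops [ 0.2 59.7] [  0.2 -57.9]
rod centre at z 0.07 [-4.7  2. ]
rod centre at z 0.075 [-2.9  1.9]
rod centre at z 0.08 [-1.   1.9]
rod centre at z 0.085 [0.8 1.9]
rod centre at z 0.09 [2.6 1.9]
2 [[342.9, 205.2], [342.4, 209.5], [358.8, 196.4], [358.1, 200.7]]
8 [[343.1, 203.6], [342.6, 207.9], [359.1, 194.8], [358.4, 199.1]]
14 [[343.3, 202.0], [342.8, 206.3], [359.3, 193.1], [358.6, 197.5]]
20 [[343.5, 200.4], [343.0, 204.7], [359.6, 191.5], [358.9, 195.9]]
```

Call:
jog_arm:
  plan: [5,1.4,-0.2,4,0,5,1.4,-0.2,8,0,5,1.4,-0.2,10,0,5,1.4,-0.2,11,0,5,1.4,-0.2,12,0,4,1.4,-0.2,12.3,0,4,1.4,-0.2,12.3,0,4,1.4,-0.2,12.3,0]

```text
time_s: 2.65
eef_pos: [0.4802, -0.1636, 0.1392]
tcp_rot: [180.0, -0.1, -19.1]
ft_force: [0.3, 0.0, 0.2]
gripper_width: 0.428
grip_force: 0.0
```

Run:
```python
from h import *
s=bot.sense(); im=viewer.camera("wrist"); print(s['eef_pos'],s['tcp_rot'],s['ft_force'])
cv2.imwrite("pics/w2.png",im[120:360,130:430][:, :]); cv2.imwrite("pics/w2v.png",cv2.resize(im[120:360,130:430],(750,600),interpolation=2))
```

```text
[ 0.48024179 -0.1635918   0.13917674] [ 1.79984607e+02 -7.37617953e-02 -1.91372476e+01] [0.286274   0.00116276 0.1961251 ]
```

View pics/w2v.png

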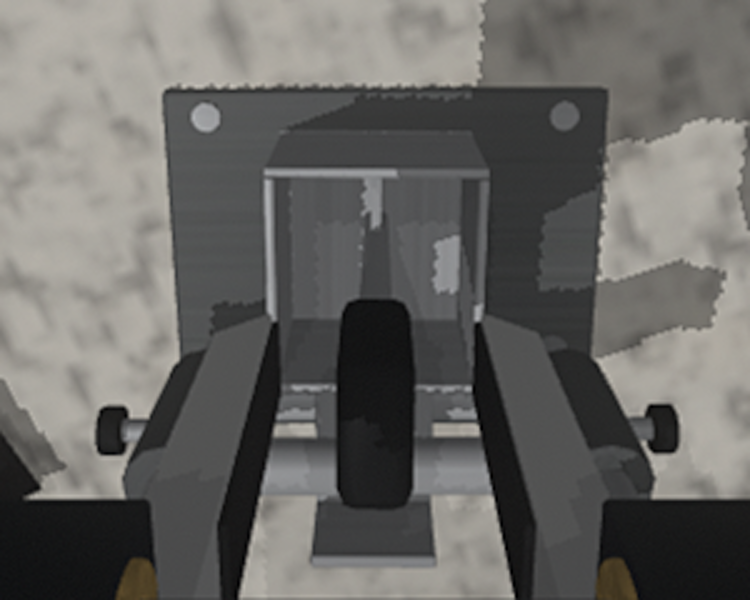

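The grip is centred between the fingers, at columns 340–413 against 278–475. The grip's rear top edge is at row 507 and its front bottom edge at row 300. The rod spans rows 438–495 and the plate front edge is at row 90.

Run:
```python
from h import *
s=bot.sense(); c=cam("wrist",s)
o=np.array([.42225,-.14768]);th=np.radians(-19.3);ex=np.array([np.cos(th),np.sin(th)]);ey=np.array([-ex[1],ex[0]])
H=lambda x,y,z:(np.array([ex,ey])@(ray(c,(130+x/2.5,120+y/2.5),z)[:2]-o)*1000).round(1)
print("tcp",(np.array([ex,ey])@(s['eef_pos'][:2]-o)*1000).round(1))
print("plate",H(165,90,.006),H(607,90,.006)," grip rear top",H(375,507,.151),"front bottom",H(375,300,.111),"rim front",H(265,172,.061),H(488,172,.061),"rim rear",H(375,388,.061),"hooktip",H(375,562,.089))
for z in (.07,.075,.08,.085,.09): print(z,"rod front edge",H(300,438,z)[0],"rear",H(300,495,z)[0])
```

```text
tcp [59.9  4.2]
plate [95.1 74.3] [ 95.4 -72.9]  grip rear top [32.3  4.2] front bottom [61.8  4.3] rim front [80.6 35.3] [ 80.7 -27.5] rim rear [13.6  4.2] hooktip [-27.1   4.1]
0.07 rod front edge 1.8 rear -17.5
0.075 rod front edge 4.6 rear -14.3
0.08 rod front edge 7.5 rear -11.0
0.085 rod front edge 10.4 rear -7.8
0.09 rod front edge 13.2 rear -4.5
```

Call:
jog_arm:
  plan: [3,0,0,0,0,2.5,0,0,0,0,2,0,0,0,0,1.4,0,0,0,0,1.4,0,0,0,0,1.4,0,0,0,0,1.4,0,0,0,0]

```text
time_s: 3.58
eef_pos: [0.4798, -0.1633, 0.1384]
tcp_rot: [-180.0, 0.0, -19.1]
ft_force: [-0.8, 0.7, -0.1]
gripper_width: 0.163
grip_force: 30.0
```

Call:
jog_arm:
  plan: [1.4,0,0,-0.1,0,1.4,0,0,-0.2,0,1.4,0,0,-0.4,0,1.4,0,0,-0.5,0,1.4,0.4,0,-0.5,0,1.4,0.8,0,-0.5,0,1.4,1.2,0,-0.5,0,1.4,1.2,0,-0.5,0,1.4,1.2,0,-0.5,0]

```text
time_s: 4.7
eef_pos: [0.4911, -0.1672, 0.1433]
tcp_rot: [-180.0, 0.0, -19.1]
ft_force: [0.9, 0.1, -3.0]
gripper_width: 0.166
grip_force: 30.0
```

Call:
jog_arm:
  plan: [1.4,0,0,-0.1,0,1.4,0,0,-0.2,0,1.4,0,0,-0.3,0,1.4,0,0,-0.3,0,1.4,0,0,-0.3,0]

```text
time_s: 5.32
eef_pos: [0.4911, -0.1673, 0.1465]
tcp_rot: [-180.0, -0.0, -19.1]
ft_force: [0.5, -0.5, -2.5]
gripper_width: 0.165
grip_force: 30.0
```

Call:
jog_arm:
  plan: [1.4,0,0,-0.1,0,1.4,0,0,-0.2,0,1.4,0,0,-0.2,0,1.4,0,0,-0.2,0]

```text
time_s: 5.82
eef_pos: [0.4912, -0.1673, 0.1484]
tcp_rot: [-180.0, 0.0, -19.1]
ft_force: [-0.9, 0.9, -2.3]
gripper_width: 0.165
grip_force: 30.0
```

Call:
jog_arm:
  plan: [1.4,0,0,-0.05,0,1.4,0,0,-0.1,0,1.4,0,0,-0.1,0,1.4,0,0,-0.1,0]

```text
time_s: 6.32
eef_pos: [0.4912, -0.1673, 0.1495]
tcp_rot: [-180.0, 0.0, -19.1]
ft_force: [-0.5, -0.4, -2.7]
gripper_width: 0.167
grip_force: 30.0
```

Lifted 11.1 mm so far with no contact. I'll continue in 1 mm steps.

Call:
jog_arm:
  plan: [1.4,0,0,-0.05,0,1.4,0,0,-0.1,0,1.4,0,0,-0.1,0,1.4,0,0,-0.1,0]

```text
time_s: 6.82
eef_pos: [0.4911, -0.1673, 0.1505]
tcp_rot: [180.0, 0.0, -19.1]
ft_force: [-0.2, 0.0, -2.6]
gripper_width: 0.166
grip_force: 30.0
```

Call:
jog_arm:
  plan: [1.4,0,0,-0.05,0,1.4,0,0,-0.08,0,1.4,0,0,-0.08,0,1.4,0,0,-0.08,0]

```text
time_s: 7.32
eef_pos: [0.4912, -0.1673, 0.1512]
tcp_rot: [-180.0, 0.0, -19.1]
ft_force: [-0.7, 0.0, -2.8]
gripper_width: 0.166
grip_force: 30.0
```

Call:
jog_arm:
  plan: [1.4,0,0,-0.05,0,1.4,0,0,-0.08,0,1.4,0,0,-0.08,0,1.4,0,0,-0.08,0]

```text
time_s: 7.82
eef_pos: [0.4912, -0.1673, 0.1521]
tcp_rot: [180.0, -0.0, -19.1]
ft_force: [-0.2, -0.7, -2.9]
gripper_width: 0.168
grip_force: 30.0
```

Call:
jog_arm:
  plan: [1.4,0,0,-0.05,0,1.4,0,0,-0.08,0,1.4,0,0,-0.08,0,1.4,0,0,-0.08,0]

```text
time_s: 8.32
eef_pos: [0.4911, -0.1673, 0.1528]
tcp_rot: [-180.0, 0.0, -19.1]
ft_force: [-0.6, -0.3, -3.4]
gripper_width: 0.168
grip_force: 30.0
```

Call:
jog_arm:
  plan: [1.4,0,0,-0.03,0,1.4,0,0,-0.06,0,1.4,0,0,-0.06,0,1.4,0,0,-0.06,0]

```text
time_s: 8.82
eef_pos: [0.4908, -0.1671, 0.1531]
tcp_rot: [-180.0, 0.1, -19.1]
ft_force: [0.1, -0.1, -5.1]
gripper_width: 0.164
grip_force: 30.0
```

Call:
jog_arm:
  plan: [1.4,-0.03,0,-0.02,0,1.4,-0.06,0,-0.04,0,1.4,-0.06,0,-0.05,0,1.4,-0.06,0,-0.05,0]

```text
time_s: 9.32
eef_pos: [0.4903, -0.1669, 0.1536]
tcp_rot: [-180.0, 0.1, -19.1]
ft_force: [-2.2, 0.1, -7.4]
gripper_width: 0.167
grip_force: 30.0
```

Call:
jog_arm:
  plan: [1.4,-0.03,0,-0.02,0,1.4,-0.06,0,-0.04,0,1.4,-0.06,0,-0.04,0,1.4,-0.06,0,-0.04,0]

```text
time_s: 9.82
eef_pos: [0.4898, -0.1668, 0.1541]
tcp_rot: [-180.0, 0.0, -19.1]
ft_force: [-2.5, 0.8, -9.8]
gripper_width: 0.167
grip_force: 30.0
```

Call:
jog_arm:
  plan: [1.5,0.05,0,0.05,0,1.5,0.1,0,0.1,0,1.5,0.1,0,0.1,0,1.5,0.1,0,0.1,0]

```text
time_s: 10.32
eef_pos: [0.4908, -0.1671, 0.1532]
tcp_rot: [-180.0, 0.0, -19.1]
ft_force: [-3.2, 0.2, -7.3]
gripper_width: 0.167
grip_force: 28.3
```

Call:
jog_arm:
  plan: [1.52,0,0,0.03,0,1.52,0,0,0.03,0,1.53,0,0,0.03,0,1.53,0,0,0.03,0]

```text
time_s: 10.82
eef_pos: [0.4913, -0.1674, 0.1534]
tcp_rot: [180.0, -0.1, -19.1]
ft_force: [-1.4, 0.9, -7.1]
gripper_width: 0.167
grip_force: 19.8
```

Call:
jog_arm:
  plan: [1.54,0,0,0,0,1.55,0,0,0,0,1.56,0,0,0,0,1.56,0,0,0,0]

```text
time_s: 11.32
eef_pos: [0.4914, -0.1674, 0.1535]
tcp_rot: [180.0, -0.1, -19.1]
ft_force: [-1.2, 0.5, -3.5]
gripper_width: 0.166
grip_force: 11.3
```

Call:
jog_arm:
  plan: [1.56,-0.05,0,-0.05,0,1.56,-0.1,0,-0.09,0,1.56,-0.15,0,-0.13,0,1.56,-0.15,0,-0.13,0]

```text
time_s: 11.82
eef_pos: [0.4899, -0.1669, 0.1547]
tcp_rot: [180.0, -0.1, -19.1]
ft_force: [0.2, 0.5, -3.4]
gripper_width: 0.166
grip_force: 11.3
```

Call:
jog_arm:
  plan: [1.56,-0.1,0,-0.09,0,1.56,-0.2,0,-0.17,0,1.56,-0.3,0,-0.26,0,1.56,-0.4,0,-0.34,0,1.56,-0.5,0,-0.43,0,1.56,-0.6,0,-0.51,0,1.56,-0.6,0,-0.51,0]

```text
time_s: 12.7
eef_pos: [0.4837, -0.1647, 0.1594]
tcp_rot: [-180.0, 0.0, -19.1]
ft_force: [-0.3, 1.0, -3.8]
gripper_width: 0.169
grip_force: 11.3
```

Run:
```python
from h import *
s=bot.sense(); im=viewer.camera("scene"); w=viewer.camera("wrist"); print(s['eef_pos'],s['ft_force'])
cv2.imwrite("pics/m1.png",np.hstack([cv2.resize(im[150:240,300:390],(400,400),interpolation=2),cv2.resize(w[130:370,160:400],(400,400),interpolation=2)]))
```

```text
[ 0.48370741 -0.16466354  0.15936154] [-0.30171987  1.01233595 -3.75915397]
```

View pics/m1.png

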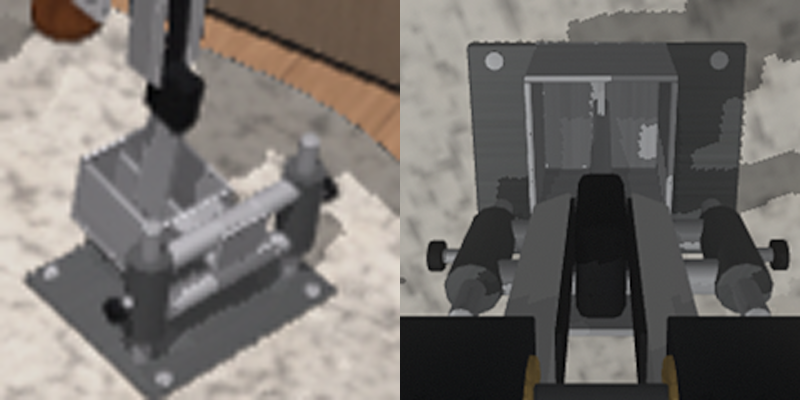

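The caddy is off the plate and tilted slightly in the grip. In the right half the front rim is at row 77 (columns 527–677), the grip's front bottom at row 175 and its rear top at row 317. I'll fit the tilt from these.

```bash
cat >> h.py <<'E'
from scipy.optimize import least_squares
o=np.array([.42225,-.14768]);th=np.radians(-19.3);ex=np.array([np.cos(th),np.sin(th)]);ey=np.array([-ex[1],ex[0]])
def hold(P): return np.array([*(np.array([ex,ey])@(np.array(P[:2])-o)),P[2]])*1000
def body(p,q):  # p=(x,z mm,theta deg,y)  q body pts mm -> world m
    q=np.atleast_2d(q).astype(float);t=np.radians(p[2])
    x=p[0]+q[:,0]*np.cos(t)-q[:,2]*np.sin(t); z=p[1]+q[:,0]*np.sin(t)+q[:,2]*np.cos(t); y=p[3]+q[:,1]
    return np.c_[o+np.outer(x,ex)/1000+np.outer(y,ey)/1000,z/1000]
def fit(c,q,uv,p0):
    uv=np.array(uv,float);m=~np.isnan(uv)
    f=lambda p:(proj(c,body(p,q))-uv)[m]
    r=least_squares(f,p0);return r.x,f(r.x)
E
python3 - <<'E'
from h import *
n=np.nan
q=[(35,31.5,55),(35,-31.5,55),(17,0,105),(-17,0,145)]
# check on earlier standing picture with known tool pose
s=bot.sense(); print(hold(s['eef_pos']))
c=cam("wrist",s); k=240/400
uv=[(160+(527-400)*k,130+77*k),(160+(677-400)*k,130+77*k),(n,130+175*k),(n,130+317*k)]
print(fit(c,q,uv,[59,20,5,4]))
for t in (0,3,6,9,12):
    P=hold(s['eef_pos']);px,pz=P[0]-2,P[2]+6;a=np.radians(t)
    p=[px-11*np.cos(a)+139*np.sin(a),pz-11*np.sin(a)-139*np.cos(a),t,4]
    print(t,np.round(p,1),((proj(c,body(p,q))-[160,130])/k).round(0).tolist())
E
```

```text
[ 63.67324306   4.2588981  159.34748552]
(array([67.68574043, 11.11520039, 11.16369891,  3.57893788]), array([ 1.3856268 , -0.1577035 , -1.38574169, -0.01179814, -0.95876303,
        1.01451417]))
0 [50.7 26.3  0.   4. ] [[126.0, 95.0], [276.0, 95.0], [201.0, 178.0], [201.0, 328.0]]
3 [58. 26.  3.  4.] [[126.0, 85.0], [277.0, 86.0], [201.0, 173.0], [201.0, 326.0]]
6 [65.3 26.   6.   4. ] [[125.0, 76.0], [277.0, 76.0], [201.0, 169.0], [201.0, 324.0]]
9 [72.6 26.3  9.   4. ] [[124.0, 67.0], [278.0, 67.0], [201.0, 165.0], [201.0, 321.0]]
12 [79.8 27.1 12.   4. ] [[123.0, 58.0], [279.0, 58.0], [201.0, 161.0], [201.0, 319.0]]
```

Call:
jog_arm:
  plan: [1.56,-0.11,0,-0.08,0,1.56,-0.22,0,-0.15,0,1.56,-0.33,0,-0.22,0,1.56,-0.44,0,-0.3,0,1.56,-0.55,0,-0.37,0,1.56,-0.65,0,-0.43,0,1.56,-0.65,0,-0.43,0]

```text
time_s: 13.68
eef_pos: [0.4775, -0.1625, 0.1636]
tcp_rot: [-180.0, 0.0, -19.1]
ft_force: [-1.3, 0.8, -5.9]
gripper_width: 0.166
grip_force: 11.3
```

Call:
jog_arm:
  plan: [1.56,-0.13,0,-0.08,0,1.56,-0.26,0,-0.15,0,1.56,-0.39,0,-0.23,0,1.56,-0.52,0,-0.3,0,1.56,-0.65,0,-0.37,0,1.56,-0.78,0,-0.45,0,1.56,-0.78,0,-0.45,0]

```text
time_s: 14.55
eef_pos: [0.4701, -0.1599, 0.168]
tcp_rot: [-180.0, 0.0, -19.1]
ft_force: [-1.4, 0.1, -8.2]
gripper_width: 0.168
grip_force: 11.2
```

```bash
cat >> h.py <<'E'
def rim():
    s=bot.sense(); w=viewer.camera("wrist"); c=cam("wrist",s); P=hold(s['eef_pos'])
    cv2.imwrite("pics/w_%d.png"%(s['time_s']*100),w)
    g=cv2.cvtColor(w,6).astype(float)
    for col in (250,262):
        print(col,' '.join(f"{v:.0f}" for v in g[100:235:1,col-2:col+3].mean(1)))
    for t in range(0,44,4):
        px,pz=P[0]-2,P[2]+6;a=np.radians(t)
        p=[px-11*np.cos(a)+139*np.sin(a),pz-11*np.sin(a)-139*np.cos(a),t,4]
        print(t,np.round(p,1),proj(c,body(p,[(35,10,55),(35,10,0),(17,0,105)]))[:,1].round(1))
    print(P,s['ft_force'])
E
python3 -c "
from h import *
rim()"
```

```text
250 149 148 151 156 161 166 169 169 170 170 171 171 170 168 169 169 169 169 168 167 167 168 170 171 172 172 173 173 174 179 145 97 90 84 78 78 80 82 81 78 78 79 79 78 79 79 78 79 80 79 80 79 79 79 78 78 78 78 72 110 150 154 127 93 85 87 87 87 87 87 87 87 87 87 87 87 87 87 87 87 87 87 87 87 87 87 87 87 86 87 87 87 87 87 86 87 87 87 87 87 87 87 87 86 96 92 73 66 67 66 65 67 67 67 66 66 66 65 67 69 68 68 70 71 70 72 73 73 72 75 75 75 75 74 76
262 175 175 175 173 173 173 172 170 168 165 163 162 161 159 158 158 159 161 161 161 161 162 162 163 165 167 169 170 172 176 149 103 92 86 78 77 79 81 80 78 78 78 78 79 79 78 77 79 79 79 80 79 78 78 79 79 78 77 71 112 152 155 127 92 83 85 85 85 86 85 85 85 85 85 85 85 85 85 85 85 85 85 85 85 85 85 85 85 85 85 86 89 92 93 93 92 92 92 93 92 93 92 92 92 94 85 75 74 73 71 71 73 75 74 73 72 72 72 73 74 74 76 76 75 74 76 76 76 76 76 74 75 75 75 76
0 [36.2 35.   0.   4. ] [186.8 171.4 236.6]
4 [45.9 34.6  4.   4. ] [179.3 160.5 233.2]
8 [55.6 34.9  8.   4. ] [172.  149.5 229.9]
12 [65.3 35.8 12.   4. ] [164.7 138.5 226.7]
16 [74.9 37.4 16.   4. ] [157.6 127.4 223.6]
20 [84.4 39.7 20.   4. ] [150.7 116.4 220.8]
24 [93.7 42.6 24.   4. ] [143.9 105.2 218.1]
28 [102.7  46.1  28.    4. ] [137.4  94.  215.6]
32 [111.5  50.3  32.    4. ] [131.2  82.8 213.3]
36 [120.   55.1  36.    4. ] [125.2  71.5 211.2]
40 [128.1  60.5  40.    4. ] [119.5  60.2 209.3]
[ 49.18274984   4.25115385 168.03072311] [-1.425411    0.12218938 -8.15287829]
```

Call:
jog_arm:
  plan: [1.565,0,0,0,0,1.57,0,0,0,0,1.57,0,0,0,0]

```text
time_s: 14.98
eef_pos: [0.4702, -0.16, 0.168]
tcp_rot: [-180.0, 0.0, -19.1]
ft_force: [-2.3, 0.1, -8.7]
gripper_width: 0.17
grip_force: 8.4
```

Call:
jog_arm:
  plan: [1.57,-0.05,0,0,0,1.57,-0.1,0,0,0,1.57,-0.15,0,0,0,1.57,-0.15,0,0,0]

```text
time_s: 15.48
eef_pos: [0.4692, -0.1597, 0.1685]
tcp_rot: [180.0, -0.0, -19.1]
ft_force: [-0.9, 1.2, -7.5]
gripper_width: 0.168
grip_force: 8.4
```

Call:
jog_arm:
  plan: [1.57,-0.12,0,-0.04,0,1.57,-0.24,0,-0.09,0,1.57,-0.36,0,-0.14,0,1.57,-0.48,0,-0.19,0,1.57,-0.6,0,-0.24,0,1.57,-0.7,0,-0.27,0,1.57,-0.7,0,-0.27,0]

```text
time_s: 16.35
eef_pos: [0.4627, -0.1575, 0.1714]
tcp_rot: [180.0, -0.1, -19.1]
ft_force: [1.2, 0.2, -3.4]
gripper_width: 0.166
grip_force: 8.4
```

Call:
jog_arm:
  plan: [1.57,-0.14,0,-0.04,0,1.57,-0.28,0,-0.07,0,1.57,-0.42,0,-0.1,0,1.57,-0.56,0,-0.14,0,1.57,-0.7,0,-0.17,0,1.57,-0.85,0,-0.2,0,1.57,-1.0,0,-0.23,0,1.57,-1.0,0,-0.23,0]

```text
time_s: 17.35
eef_pos: [0.4528, -0.154, 0.1733]
tcp_rot: [180.0, -0.0, -19.1]
ft_force: [-0.4, 0.4, -3.0]
gripper_width: 0.168
grip_force: 8.4
```

```bash
python3 -c "
from h import *
rim()"
```

```text
250 168 170 171 174 180 144 91 95 97 90 89 88 87 90 92 91 90 89 88 89 89 89 89 89 90 88 87 89 90 89 90 90 90 90 90 88 89 90 89 87 88 89 83 116 147 146 123 93 84 86 86 86 86 86 86 86 86 86 86 86 86 86 86 86 86 86 86 86 86 87 86 86 87 86 86 86 86 86 87 88 80 70 69 69 68 67 67 69 70 70 70 68 69 69 68 69 69 68 70 72 71 70 72 74 75 74 75 77 78 79 82 82 81 85 87 86 87 88 86 85 93 129 149 111 72 78 82 83 90 98 100 98 98 93 122
262 162 162 163 166 174 142 91 97 98 89 89 88 87 89 91 90 89 88 88 88 89 89 89 90 90 89 88 88 89 89 89 90 90 89 89 88 89 90 89 88 89 87 81 118 148 148 123 92 83 85 85 85 85 85 85 85 85 85 85 85 85 85 85 85 85 85 85 85 85 85 85 85 85 84 85 85 85 84 85 86 78 69 70 76 77 74 75 77 78 79 78 76 77 77 77 78 81 81 82 86 87 86 86 87 88 87 87 87 88 87 88 87 86 87 89 87 85 88 97 91 108 140 157 148 138 139 139 139 140 141 140 141 141 141 142
0 [17.9 40.3  0.   4. ] [186.9 171.5 236.7]
4 [27.7 39.8  4.   4. ] [179.4 160.6 233.2]
8 [37.4 40.1  8.   4. ] [172.  149.6 229.9]
12 [47.1 41.  12.   4. ] [164.8 138.6 226.7]
16 [56.7 42.6 16.   4. ] [157.7 127.6 223.7]
20 [66.1 44.9 20.   4. ] [150.7 116.5 220.8]
24 [75.4 47.8 24.   4. ] [144.  105.3 218.1]
28 [84.5 51.4 28.   4. ] [137.5  94.1 215.6]
32 [93.3 55.6 32.   4. ] [131.2  82.9 213.3]
36 [101.7  60.3  36.    4. ] [125.2  71.6 211.2]
40 [109.9  65.7  40.    4. ] [119.5  60.3 209.3]
[ 30.92960582   4.14502018 173.26481226] [-0.36452347  0.44459199 -2.99155082]
```

Call:
jog_arm:
  plan: [1.57,-0.14,0,-0.04,0,1.57,-0.28,0,-0.07,0,1.57,-0.42,0,-0.1,0,1.57,-0.56,0,-0.13,0,1.57,-0.7,0,-0.16,0,1.57,-0.85,0,-0.19,0,1.57,-0.95,0,-0.22,0,1.57,-0.95,0,-0.22,0]

```text
time_s: 18.4
eef_pos: [0.4438, -0.1508, 0.1753]
tcp_rot: [-180.0, 0.0, -19.1]
ft_force: [0.1, 0.2, -4.3]
gripper_width: 0.172
grip_force: 8.4
```

Call:
jog_arm:
  plan: [1.57,-0.14,0,-0.03,0,1.57,-0.28,0,-0.05,0,1.57,-0.42,0,-0.07,0,1.57,-0.56,0,-0.09,0,1.57,-0.7,0,-0.11,0,1.57,-0.85,0,-0.13,0,1.57,-0.98,0,-0.14,0,1.57,-0.98,0,-0.14,0]

```text
time_s: 19.4
eef_pos: [0.4345, -0.1476, 0.1767]
tcp_rot: [-180.0, 0.0, -19.1]
ft_force: [0.4, -1.2, -5.5]
gripper_width: 0.17
grip_force: 8.4
```

```bash
python3 -c "
from h import *
rim()"
```

```text
250 102 102 101 100 100 102 102 101 102 101 102 102 102 102 102 100 101 103 103 100 101 102 102 102 97 116 141 144 134 104 79 83 84 84 84 83 84 84 84 84 84 83 83 84 84 84 84 84 84 85 85 79 74 74 74 73 72 71 73 74 74 76 74 74 74 72 74 73 73 74 74 73 73 75 74 72 73 75 78 78 75 78 83 85 90 92 94 95 96 99 101 100 100 101 102 102 100 98 137 153 113 74 77 82 84 89 97 100 98 93 88 110 143 119 73 75 88 99 108 115 121 128 138 146 150 152 152 151 147 145 143 139 135 124 117
262 101 102 101 100 100 101 102 101 102 101 102 102 101 102 102 100 101 103 103 100 101 102 102 102 97 116 143 144 134 104 78 83 83 83 84 83 84 84 84 83 83 84 83 83 83 83 83 83 83 83 84 78 74 75 74 73 72 70 72 74 74 75 74 73 73 73 74 77 85 88 89 91 93 97 100 100 99 99 100 101 100 100 100 101 101 100 101 101 99 100 103 102 101 101 101 101 98 106 179 182 137 131 133 133 134 134 134 134 133 134 137 123 97 77 70 77 89 100 109 116 122 129 139 147 151 152 153 151 149 146 145 141 136 129 104
0 [-1.5 43.7  0.   4. ] [186.9 171.5 236.7]
4 [ 8.3 43.3  4.   4. ] [179.4 160.5 233.2]
8 [18.  43.6  8.   4. ] [172.  149.6 229.9]
12 [27.7 44.5 12.   4. ] [164.7 138.6 226.7]
16 [37.3 46.1 16.   4. ] [157.6 127.5 223.7]
20 [46.7 48.4 20.   4. ] [150.7 116.4 220.8]
24 [56.  51.3 24.   4. ] [144.  105.3 218.1]
28 [65.1 54.8 28.   4. ] [137.5  94.1 215.6]
32 [73.9 59.  32.   4. ] [131.2  82.9 213.3]
36 [82.3 63.8 36.   4. ] [125.2  71.6 211.2]
40 [90.5 69.2 40.   4. ] [119.5  60.2 209.3]
[ 11.54497532   4.14132862 176.73524511] [ 0.3572159  -1.22355199 -5.52378503]
```

Call:
jog_arm:
  plan: [1.5,0,0,0,0,1.4,0,0,0,0,1.4,0,0,0,0,1.4,0.06,0,0.08,0,1.4,0.11,0,0.16,0,1.4,0.11,0,0.16,0,1.4,0.11,0,0.16,0]

```text
time_s: 20.32
eef_pos: [0.4357, -0.1481, 0.1754]
tcp_rot: [180.0, -0.0, -19.1]
ft_force: [0.3, -0.3, -2.1]
gripper_width: 0.167
grip_force: 30.0
```

Call:
jog_arm:
  plan: [1.4,0.12,0,-0.08,0,1.4,0.24,0,-0.16,0,1.4,0.35,0,-0.24,0,1.4,0.47,0,-0.32,0,1.4,0.58,0,-0.4,0,1.4,0.7,0,-0.48,0,1.4,0.7,0,-0.48,0,1.4,0.7,0,-0.48,0]

```text
time_s: 21.32
eef_pos: [0.4423, -0.1503, 0.18]
tcp_rot: [-180.0, 0.0, -19.1]
ft_force: [0.5, 0.0, -3.1]
gripper_width: 0.168
grip_force: 30.0
```

```bash
python3 -c "
from h import *
rim()"
```

```text
250 100 100 102 102 100 99 100 102 102 100 101 101 102 102 102 102 101 99 101 103 102 101 101 102 102 100 103 136 148 138 107 80 84 84 85 84 84 85 85 85 85 85 84 85 85 85 84 85 85 85 85 85 85 82 74 73 74 73 73 72 72 73 74 75 75 74 73 73 73 73 73 74 73 73 73 74 74 73 72 75 78 79 76 79 83 81 85 88 90 95 98 100 101 101 100 101 99 99 100 103 139 153 103 50 55 55 58 67 74 79 84 89 91 92 96 104 106 101 95 115 141 149 109 64 77 90 101 110 116 122 130 140 148 150 151
262 100 100 102 102 99 99 99 101 102 101 102 102 103 101 102 102 101 99 101 103 101 101 101 101 101 100 104 137 150 139 107 79 83 84 84 83 84 84 84 84 84 84 83 84 83 83 83 83 83 84 83 84 85 76 69 74 74 73 72 71 71 73 73 75 74 73 73 72 76 79 81 85 91 96 98 99 101 99 98 98 100 101 100 100 101 101 101 100 101 100 98 99 102 102 100 100 101 107 109 117 149 152 134 133 133 134 134 135 135 134 134 134 134 135 134 135 135 136 137 135 108 87 80 69 78 91 102 111 117 123 131 142 150 152 152
0 [ 6.8 47.   0.   4. ] [186.9 171.5 236.7]
4 [16.5 46.6  4.   4. ] [179.4 160.6 233.2]
8 [26.2 46.8  8.   4. ] [172.  149.6 229.9]
12 [35.9 47.8 12.   4. ] [164.8 138.6 226.7]
16 [45.5 49.4 16.   4. ] [157.7 127.5 223.7]
20 [55.  51.6 20.   4. ] [150.7 116.4 220.8]
24 [64.3 54.6 24.   4. ] [144.  105.3 218.1]
28 [73.3 58.1 28.   4. ] [137.5  94.1 215.6]
32 [82.1 62.3 32.   4. ] [131.2  82.9 213.3]
36 [90.6 67.1 36.   4. ] [125.2  71.6 211.2]
40 [98.7 72.5 40.   4. ] [119.5  60.3 209.3]
[ 19.79203822   4.13228883 180.02261592] [ 0.50847373  0.04259777 -3.13551495]
```

Call:
jog_arm:
  plan: [1.4,0.11,0,0.17,0,1.4,0.22,0,0.33,0,1.4,0.34,0,0.5,0,1.4,0.45,0,0.66,0,1.4,0.56,0,0.83,0,1.4,0.56,0,0.83,0]

```text
time_s: 22.12
eef_pos: [0.4476, -0.1522, 0.1716]
tcp_rot: [-180.0, 0.0, -19.1]
ft_force: [1.3, 0.4, -2.9]
gripper_width: 0.171
grip_force: 30.0
```

Call:
jog_arm:
  plan: [1.4,0.11,0,0.17,0,1.4,0.22,0,0.33,0,1.4,0.34,0,0.5,0,1.4,0.45,0,0.66,0,1.4,0.56,0,0.83,0,1.4,0.56,0,0.83,0]

```text
time_s: 22.88
eef_pos: [0.4529, -0.154, 0.1633]
tcp_rot: [-180.0, 0.0, -19.1]
ft_force: [-0.0, -0.5, -2.9]
gripper_width: 0.171
grip_force: 30.0
```

Call:
jog_arm:
  plan: [1.4,0.11,0,0.17,0,1.4,0.22,0,0.33,0,1.4,0.34,0,0.5,0,1.4,0.45,0,0.66,0,1.4,0.56,0,0.83,0,1.4,0.64,0,0.95,0,1.4,0.64,0,0.95,0]

```text
time_s: 23.75
eef_pos: [0.4589, -0.1561, 0.1538]
tcp_rot: [-180.0, 0.0, -19.1]
ft_force: [0.3, -0.2, -2.4]
gripper_width: 0.169
grip_force: 30.0
```

Call:
jog_arm:
  plan: [1.4,0.2,0,0,0,1.4,0.4,0,0,0,1.4,0.6,0,0,0,1.4,0.8,0,0,0,1.4,1.0,0,0,0,1.4,1.0,0,0,0]

```text
time_s: 24.5
eef_pos: [0.4685, -0.1595, 0.154]
tcp_rot: [180.0, 0.0, -19.1]
ft_force: [0.7, -0.1, -3.0]
gripper_width: 0.165
grip_force: 30.0
```

Call:
jog_arm:
  plan: [1.4,0.4,0,0,0,1.4,1,0,0,0,1.4,1.8,0,0,0,1.4,2.8,0,0,0,1.4,3.8,0,0,0,1.4,4.8,0,-0.5,0,1.4,5,0,-1.5,0,1.4,5,0,-3,0,1.4,5,0,-5,0,1.4,5,0,-7,0,1.4,5,0,-9,0,1.4,5,0,-11,0,1.4,5,0,-12.5,0,1.4,5,0,-13.5,0,1.4,5,0,-14,0,1.4,5,0,-14,0]

```text
time_s: 26.5
eef_pos: [0.5156, -0.1758, 0.2938]
tcp_rot: [-180.0, 0.0, -19.1]
ft_force: [0.5, 0.1, -2.5]
gripper_width: 0.168
grip_force: 30.0
```

Call:
jog_arm:
  plan: [1.4,-0.4,-0.9,0,-1,1.4,-1.5,-3,0,-3,1.4,-3,-6,0,-6,1.4,-4.5,-9,0,-9,1.4,-6,-12,0,-12,1.4,-7.5,-15,0,-15,1.4,-9,-18,0,-18,1.4,-10.5,-21,0,-20,1.4,-12,-24,0,-22,1.4,-13.2,-27,0,-24,1.4,-14,-29,0,-25,1.4,-14.2,-29.5,0,-25,1.4,-14.2,-29.5,0,-25,1.4,-14.2,-29.5,0,-25]

```text
time_s: 28.25
eef_pos: [0.4781, 0.149, 0.2939]
tcp_rot: [180.0, 0.0, 5.8]
ft_force: [-0.5, -0.4, -3.0]
gripper_width: 0.165
grip_force: 30.0
```

Run:
```python
from h import *
s=bot.sense(); im=viewer.camera("scene"); w=viewer.camera("wrist"); print(s['eef_pos'],s['tcp_rot'],s['ft_force'])
cv2.imwrite("pics/m2.png",np.hstack([cv2.resize(im[140:400,180:400],(338,400)),cv2.resize(w,(460,345))[:, :].copy() if 0 else cv2.resize(w,(460,400))]))
```

```text
[0.47812337 0.14896473 0.29392674] [1.79988202e+02 5.93659956e-03 5.81962498e+00] [-0.45797738 -0.39669578 -2.97062714]
```

View pics/m2.png

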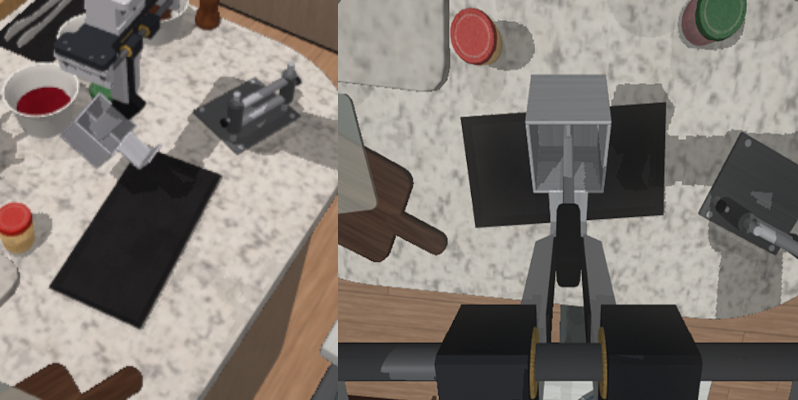

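The caddy is free, held tilted above the tray; the wrist view shows tray corners at about (462,117), (664,102), (663,215) and (476,227). The holder is empty and the jars are undisturbed.

Call:
jog_arm:
  plan: [1.4,0,0,1,0,1.4,0,0,3,0,1.4,0,0,5,0,1.4,0,0,7,0,1.4,0,0,9,0,1.4,0,0,11,0,1.4,0,0,12.5,0,1.4,0,0,13.5,0,1.4,0,0,14.2,0,1.4,0,0,14.6,0,1.4,0,0,14.6,0]

```text
time_s: 29.72
eef_pos: [0.4783, 0.1495, 0.1481]
tcp_rot: [180.0, -0.0, 5.9]
ft_force: [0.6, 0.3, -3.1]
gripper_width: 0.166
grip_force: 30.0
```

Run:
```python
from h import *
s={'eef_pos':np.array([.47812,.14896,.29393]),'tcp_rot':np.array([179.988,.006,5.82])}
c=cam("wrist",s)
P=np.array([ray(c,((x-338)/.8214,y/.9524),.012)[:2] for x,y in [(462,117),(664,102),(663,215),(476,227)]])
print(P.round(3),P.mean(0))
rim()
```

```text
[[ 0.514  0.308]
 [ 0.561  0.018]
 [ 0.414 -0.008]
 [ 0.367  0.285]] [0.46424217 0.15078015]
250 157 158 160 159 157 156 157 159 159 158 158 159 159 159 158 159 157 156 159 160 158 157 158 158 158 157 162 202 214 201 156 118 127 128 128 128 127 128 128 128 128 128 128 128 128 128 128 127 128 128 128 128 130 119 107 106 107 106 105 103 103 105 107 108 106 105 105 104 104 103 112 118 117 117 117 118 119 117 115 116 118 119 117 117 118 118 118 115 129 141 145 153 158 156 155 155 155 154 154 161 206 218 140 36 42 46 46 46 46 46 46 46 46 46 45 45 45 45 44 46 47 46 46 47 47 46 46 46 46 46 46 45 44 45 45
262 158 158 160 159 156 156 157 159 159 158 159 159 159 159 158 159 158 156 158 161 159 157 159 159 158 151 158 204 215 201 156 117 128 128 128 128 128 128 128 128 128 128 127 127 127 127 127 127 127 127 127 127 129 118 106 107 107 106 105 103 104 106 107 109 107 105 105 105 105 113 119 118 118 118 117 129 137 139 146 153 157 157 156 156 156 156 156 155 156 156 153 155 157 156 155 155 157 165 169 183 230 232 198 185 188 189 188 189 189 189 189 189 189 189 188 189 190 190 190 191 191 192 192 192 192 192 192 193 192 193 193 196 180 160 155
0 [-58.3  15.1   0.    4. ] [337.3 300.9 408.2]
4 [-48.6  14.6   4.    4. ] [333.  293.7 406.3]
8 [-38.8  14.9   8.    4. ] [329.1 286.8 404.6]
12 [-29.1  15.8  12.    4. ] [325.6 280.2 403.1]
16 [-19.5  17.4  16.    4. ] [322.4 274.  401.8]
20 [-10.1  19.7  20.    4. ] [319.7 268.1 400.8]
24 [-0.8 22.6 24.   4. ] [317.5 262.6 400. ]
28 [ 8.3 26.2 28.   4. ] [315.7 257.6 399.5]
32 [17.1 30.4 32.   4. ] [314.4 253.  399.3]
36 [25.5 35.1 36.   4. ] [313.7 248.9 399.3]
40 [33.6 40.5 40.   4. ] [313.6 245.3 399.6]
[-45.27969949 298.97385503 148.06499039] [ 0.60208633  0.34332932 -3.12166251]
```

Call:
jog_arm:
  plan: [1.4,0,0,0.1,0,1.5,0,0,0.2,0,1.55,0,0,0.25,0,1.57,0,0,0.25,0,1.57,0,0,0.25,0,1.575,0,0,0.25,0,1.575,0,0,0.25,0]

```text
time_s: 30.65
eef_pos: [0.4783, 0.1495, 0.1455]
tcp_rot: [180.0, -0.0, 5.9]
ft_force: [0.4, -0.3, -3.0]
gripper_width: 0.171
grip_force: 6.7
```

```bash
cat >> h.py <<'E'
def tilt():
    w=viewer.camera("wrist");g=cv2.cvtColor(w,6).astype(float)[:,245:266].mean(1)
    r=110+np.argmax(g[110:192]-0.5*(g[104:186]+g[116:198])); print("row",r,"tilt",np.interp(-r,-np.array([186.9,179.4,172,164.8,157.7,150.7,144,137.5,131.2,125.2]),np.arange(0,40,4)))
    s=bot.sense();print(s['ft_force'],s['grip_force'],s['eef_pos'])
E
python3 -c "
from h import *
tilt()"
```

```text
row 123 tilt 36.0
[-0.62079874  0.19532934 -3.59320622] 6.735729798674583 [0.47829532 0.14947986 0.1454914 ]
```

Call:
jog_arm:
  plan: [1.58,0,0,0,0,1.58,0,0,0,0,1.58,0,0,0,0]

```text
time_s: 31.08
eef_pos: [0.4782, 0.1495, 0.1454]
tcp_rot: [-180.0, -0.0, 5.9]
ft_force: [-0.6, -0.1, -3.6]
gripper_width: 0.166
grip_force: 5.4
```

```bash
python3 -c "
from h import *
rim();tilt()" | grep -v '\] \['
```

```text
250 233 231 229 228 226 225 223 221 219 217 215 212 211 211 211 211 211 212 214 217 219 220 223 228 241 190 70 56 61 62 61 54 86 155 153 127 126 127 130 131 129 127 127 127 127 128 128 126 127 129 128 129 129 127 127 128 128 128 126 131 180 215 214 166 122 128 128 129 129 128 129 129 129 129 129 128 129 129 129 129 129 129 129 129 129 129 129 128 128 128 128 128 127 135 140 140 140 140 140 141 141 141 141 141 141 142 144 131 113 108 106 104 106 110 110 109 106 106 106 108 107 106 107 109 106 104 108 108 108 107 108 109 111 113 117
262 233 233 233 233 233 233 233 234 234 235 235 236 237 238 238 239 239 239 239 238 237 235 235 244 199 84 55 62 62 62 57 49 78 151 153 127 127 126 130 132 129 127 127 128 129 129 128 126 128 129 130 130 129 128 128 129 130 129 126 131 186 219 214 166 121 126 127 128 127 127 127 127 128 127 127 127 127 127 127 128 127 128 127 127 127 127 127 127 127 127 127 128 136 139 138 138 138 138 138 138 138 138 138 137 137 138 139 129 114 108 106 104 107 110 111 110 107 108 107 107 108 109 117 123 124 123 125 126 126 125 127 126 127 124 124
row 123 tilt 36.0
[ 0.01682717 -0.26462177 -2.90622372] 5.3887490183115005 [0.47820094 0.14948021 0.14544665]
```

Call:
jog_arm:
  plan: [1.58,0,0,0.06,0,1.58,0,0,0.12,0,1.58,0,0,0.18,0,1.58,0,0,0.24,0,1.58,0,0,0.3,0,1.58,0,0,0.36,0,1.58,0,0,0.42,0,1.58,0,0,0.42,0]

```text
time_s: 32.17
eef_pos: [0.4806, 0.1496, 0.1438]
tcp_rot: [180.0, -0.3, 5.9]
ft_force: [1.9, 0.5, 8.7]
gripper_width: 0.173
grip_force: 5.5
```

```bash
python3 -c "
from h import *
rim()" | grep -v '\] \['
```

```text
250 237 237 237 235 233 231 230 228 226 225 223 221 219 217 216 214 213 212 212 212 212 213 215 218 219 221 223 227 239 198 90 55 61 61 59 63 110 144 138 126 124 126 128 127 125 125 125 126 126 125 124 124 125 125 126 126 125 125 125 125 126 120 169 215 220 176 128 126 128 128 129 128 128 129 129 128 128 128 129 128 128 128 129 129 129 129 129 129 129 129 129 129 129 128 127 135 141 140 140 141 141 141 141 141 141 141 141 142 141 143 138 117 105 106 104 104 106 109 108 105 106 106 106 105 105 106 107 105 104 106 106 106 105 106 106
262 230 231 232 233 233 233 233 233 233 233 234 234 234 235 236 236 237 237 238 238 239 239 239 238 237 235 235 243 204 93 53 61 62 61 56 56 108 144 138 126 124 126 128 127 127 124 125 126 127 126 125 126 127 126 127 127 125 126 126 126 126 120 175 216 220 176 126 124 127 127 127 127 127 126 127 127 127 127 127 127 127 127 127 127 127 127 127 127 127 127 127 127 126 131 137 138 138 138 138 138 138 138 138 138 138 138 138 138 138 139 135 116 105 107 105 104 107 110 108 106 106 106 106 106 108 112 116 119 120 123 123 123 123 124 122
```

Call:
jog_arm:
  plan: [1.58,0,0,-0.2,0,1.58,0,0,-0.4,0,1.58,0,0,-0.6,0,1.58,-0.5,0,-0.6,0,1.58,-1.2,0,-0.6,0,1.58,-2,0,-0.6,0,1.58,-2.8,0,-0.6,0,1.58,-3.3,0,-0.6,0,1.58,-3.4,0,-0.6,0,1.58,-3.4,0,-0.6,0]

```text
time_s: 33.48
eef_pos: [0.4445, 0.146, 0.1474]
tcp_rot: [180.0, -0.0, 5.9]
ft_force: [-0.3, -0.2, -3.5]
gripper_width: 0.168
grip_force: 5.5
```

```bash
python3 -c "
from h import *
rim()" | grep -v '\] \['
```

```text
250 55 55 55 54 54 53 53 53 52 53 52 51 52 51 51 51 50 51 51 50 50 49 49 49 50 50 50 50 51 51 50 50 49 40 98 156 146 119 119 120 124 124 121 120 120 122 121 123 122 120 123 123 123 123 124 123 123 123 124 123 119 173 216 216 171 124 124 126 127 126 127 127 126 127 127 127 128 127 128 128 128 128 128 128 128 128 128 128 128 128 128 127 135 140 139 139 139 139 139 140 140 140 140 140 140 140 140 140 150 135 110 106 107 105 105 108 110 108 106 106 106 106 107 106 106 107 106 106 108 107 107 107 108 112 114
262 55 55 54 54 53 53 53 53 52 52 51 51 51 51 50 50 50 50 50 49 49 49 49 49 48 49 50 50 50 49 49 49 47 33 86 152 147 120 119 120 124 123 121 120 121 121 121 122 121 121 124 124 126 124 124 123 124 124 124 123 119 177 217 216 172 123 123 125 126 125 126 126 125 125 126 126 126 126 126 126 126 126 126 126 127 127 126 126 126 127 127 126 125 133 139 138 138 137 137 138 137 138 138 138 137 137 137 137 140 129 113 108 105 104 105 109 110 108 106 106 106 107 109 112 116 121 123 122 124 124 124 125 125 126 124
```

Call:
jog_arm:
  plan: [1.58,0,0,0.12,0,1.58,0,0,0.24,0,1.58,0,0,0.34,0,1.58,0.15,0,0.38,0,1.58,0.35,0,0.43,0,1.58,0.6,0,0.47,0,1.58,0.85,0,0.5,0,1.58,1.1,0,0.53,0,1.58,1.26,0,0.55,0,1.58,1.26,0,0.55,0]

```text
time_s: 34.78
eef_pos: [0.4574, 0.1473, 0.1421]
tcp_rot: [180.0, -0.0, 5.9]
ft_force: [1.4, 0.1, 3.9]
gripper_width: 0.168
grip_force: 5.5
```

```bash
python3 -c "
from h import *
rim()" | grep -v '\] \['
```

```text
250 47 57 59 59 59 59 58 58 57 57 56 56 55 56 56 57 55 55 55 55 55 54 54 53 53 53 52 52 52 51 51 51 50 50 50 50 50 50 49 50 49 50 49 49 50 50 50 47 48 118 129 110 109 112 116 113 111 113 113 115 113 113 115 115 115 115 115 115 115 110 116 181 219 215 165 120 125 126 127 126 127 127 127 127 127 127 127 127 128 127 127 127 128 129 128 128 128 128 127 135 141 141 141 140 141 140 141 141 141 141 141 142 141 142 142 141 142 142 142 142 142 142 143 145 124 102 103 101 102 105 107 104 102 103 102
262 56 59 59 58 56 57 56 56 56 56 55 55 55 57 57 56 56 55 55 54 54 54 54 53 53 53 53 52 52 52 51 51 50 50 50 50 49 49 49 49 48 49 49 50 49 50 50 39 38 117 130 113 112 113 116 114 112 113 114 116 112 113 116 117 116 116 116 115 115 113 119 183 221 215 165 119 123 125 125 125 126 125 125 126 125 125 125 125 126 125 126 125 125 126 125 125 125 126 134 138 138 138 138 138 138 138 138 138 138 138 138 138 138 138 138 138 138 138 138 138 138 138 139 142 122 102 104 101 102 106 107 104 103 102 103
```

Call:
jog_arm:
  plan: [1.58,0.2,0,0.03,0,1.58,0.45,0,0.08,0,1.58,0.7,0,0.13,0,1.58,1.0,0,0.2,0,1.58,1.25,0,0.27,0,1.58,1.5,0,0.34,0,1.58,1.5,0,0.34,0]

```text
time_s: 35.7
eef_pos: [0.472, 0.1488, 0.1383]
tcp_rot: [-180.0, 0.0, 5.9]
ft_force: [2.1, 0.4, 3.4]
gripper_width: 0.165
grip_force: 5.6
```

```bash
python3 -c "
from h import *
rim()" | grep -v '\] \['
```

```text
250 222 220 219 218 217 216 216 216 216 216 218 220 221 222 224 226 232 237 162 43 57 59 59 59 59 58 58 57 57 56 56 56 57 57 57 56 56 56 55 54 54 54 54 54 53 53 53 52 52 52 51 51 51 51 51 51 50 50 51 51 51 51 52 51 35 106 120 100 101 102 100 99 102 101 101 102 102 103 103 102 98 121 193 227 216 154 112 127 128 128 128 128 128 127 127 127 127 127 127 127 128 128 127 127 126 136 142 142 142 142 142 142 142 142 142 142 142 142 143 143 143 143 143 143 143 144 144 144 144 144 144 144 143 143 144
262 234 235 235 235 236 237 237 238 238 239 240 239 237 236 234 235 246 186 44 56 59 59 57 58 57 57 57 57 56 56 55 57 58 57 56 57 56 55 55 55 54 54 54 54 54 53 53 53 53 52 51 52 51 51 51 51 50 51 50 51 51 51 51 49 41 110 122 100 105 106 105 103 105 104 105 106 106 106 106 105 101 121 195 228 216 155 110 125 125 126 126 125 125 126 125 125 126 125 125 125 126 125 125 125 125 124 133 140 138 138 138 138 138 139 139 138 138 138 138 139 138 138 138 138 139 139 138 138 139 138 138 138 138 138 139
```

Call:
jog_arm:
  plan: [1.58,0.15,0,0.04,0,1.58,0.3,0,0.09,0,1.58,0.45,0,0.14,0,1.58,0.5,0,0.17,0,1.58,0.5,0,0.17,0,1.58,0.5,0,0.17,0]

```text
time_s: 36.5
eef_pos: [0.4764, 0.1493, 0.1369]
tcp_rot: [180.0, 0.1, 5.9]
ft_force: [-1.9, -1.1, 6.0]
gripper_width: 0.171
grip_force: 5.6
```

```bash
python3 -c "
from h import *
rim()" | grep -v '\] \['|cut -c 240-500
```

```text
94 107 99 101 101 100 100 100 99 101 100 100 99 97 91 159 221 228 180 129 123 126 127 127 127 127 127 127 127 127 127 127 127 127 127 127 127 125 135 142 141 141 141 142 142 142 142 142 142 142 142 142 141 141 142 142 142 142 142 142 142 142 142 143 143
10 118 98 101 101 100 100 99 99 99 101 101 101 99 91 163 225 228 180 128 121 124 125 125 125 125 125 125 125 125 125 125 125 125 125 125 124 126 124 133 139 139 138 138 138 138 138 138 138 138 138 138 138 138 138 138 138 138 138 138 138 138 139 139 139
```

Call:
jog_arm:
  plan: [1.58,0,0,-0.03,0,1.59,0,0,-0.06,0,1.6,0,0,-0.06,0,1.65,0,0,-0.06,0,1.8,0,0,-0.06,0,2.5,0,0,-0.06,0,3.5,0,0,-0.06,0,4.5,0,0,-0.06,0,4.5,0,0,-0.06,0,4.5,0,0,-1,0,4.5,0,0,-3,0,4.5,0,0,-6,0,4.5,0,0,-9,0,4.5,0,0,-12,0,4.5,0,0,-15,0,4.5,0,0,-15,0,4.5,0,0,-15,0]

```text
time_s: 38.67
eef_pos: [0.4763, 0.1493, 0.2856]
tcp_rot: [-180.0, 0.1, 5.9]
ft_force: [0.2, -0.1, -0.8]
gripper_width: 0.482
grip_force: 0.0
```

Run:
```python
from h import *
s=bot.sense(); im=viewer.camera("scene"); w=viewer.camera("wrist"); print(s['eef_pos'],s['ft_force'])
cv2.imwrite("pics/m3.png",np.hstack([cv2.resize(im[140:400,180:400],(338,400)),cv2.resize(w,(460,400))]))
```

```text
[0.47630869 0.149259   0.28559549] [ 0.16428664 -0.08268538 -0.83115585]
```

View pics/m3.png

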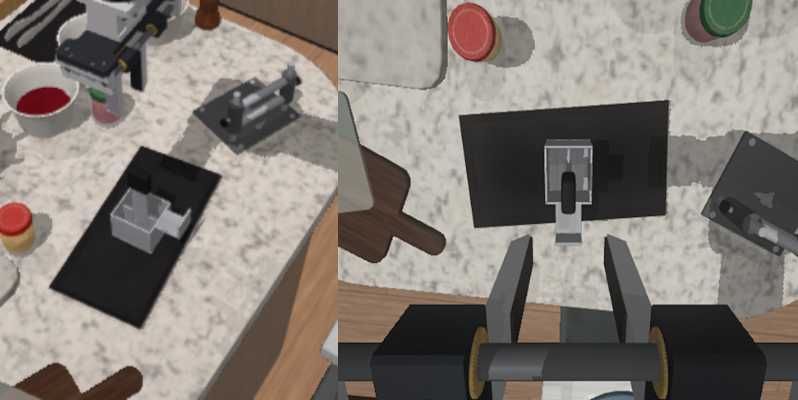

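The caddy stands upright near the middle of the tray, with its rim at (545–592, 142–203) in the wrist half. The gripper is clear, and the jars and the mill haven't moved.

```bash
python3 -c "
from cell import bot
print(bot.sign_off())"
```

```text
the job is handed in; nothing more can be done
None
```

I freed the caddy from the holder, set it down upright near the middle of the tray and let go, then handed the job in at about 38.7 s; the highest caddy–holder force I read was about 7.5 N, the tray force about 12 N, and the last picture shows both jars and the mill still in place.

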